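# Set the polariser ring to the index and record

## Robot

A 6-joint arm with a two-finger parallel gripper is mounted at the origin on the work surface. World frame = base frame: x ahead of the robot, y to its left, z up, the work surface at z = 0. Lengths are in mm, angles in rad, forces in N, time in s.
With the tool pointing down it reaches from about 350 to 775 mm from the base axis. Payload 7.3 kg.
Tool frame: the origin (TCP) lies midway between the tips of the shut fingers; the grasp point (between the pads) lies 19 mm behind it; x points along the fingers, z is the direction in which the jaws open and shut, and the axes are right-handed (so a half turn about x gives the same grasp; the last joint's range is limited). The gripper opens to 92 mm and grips with 3 to 60 N. Pads are 19 mm wide; open, the fingers measure 130 mm over their backs; the gripper's body (75 mm by 190 mm) begins 47 mm behind the grasp point.
Start: joints at [0.994, 0.342, 1.524, -0, 1.275, -0.146], TCP at [219.227, 477.058, 226.741] pointing down, gripper open.
Joint ranges: [-2.53, 2.53], [-0.77, 2.02], [0.04, 2.7], [-1, 4.14], [0.28, 2.66], [-3.11, 3.11]. Speed limits (rad/s): [2.57, 2.57, 3.14, 3.14, 3.14, 3.14].

## Interface

Orientations are given as [roll, pitch, yaw] about the fixed x, y, z axes, in that order (R = Rz(yaw) Ry(pitch) Rx(roll)).
In Python, from plant import monitor, optics, close_job gives the robot as it stands.
- The arm moves only by the tool send_rows, never from a script. Its argument "commands" is a list that holds one entry, the list of rows, each a list of 5 numbers: the shift along the tool's x, y, z in m, then the turn about the tool's x in degrees, then the finger opening in m, from 0 to 0.0918. A call has 1 to 10 rows; each row shifts and turns the pose as measured when the row begins, along the tool's axes as they then stand; what a row does not reach is not made up. A row lasts 1/12 s, in which the tool goes at most 41.7 mm and 7.16 degrees, less where a joint would pass 70% of its speed; a pose out of reach is approached as far as the arm can. A call with a gripper value outside its range is refused whole. The fingers move at their own pace and stop on an object; the grip force is fixed at half the most. Time passes only in rows, so rows that do not move let the fingers close. It gives the time, the measured TCP pose, the force and the opening at its end, in the units of the state.
- monitor.get_obs(): the state, without advancing time (a new reading comes with each control period).
- optics.capture(name): name is "side" or "top"; returns a dict with "color" (480x640x3 uint8, blue, green, red), "camera_matrix" (3x3 intrinsics, pixels), "camera_from_world" (4x4, takes a point from world to camera coordinates). Camera axes: x right, y down, z forward; pixel columns grow to the right and rows downward; lengths in mm; the calibration is good to about 2 mm. A picture is of the moment at which its call begins. There is no depth.
- close_job(): hands the job in, once; it reports no verdict.
The state is a dict: "time": time; "joint_positions": joint angles; "dq": joint speeds; "tau": joint torques, N m; "tool_pos": TCP position; "tcp_rot": TCP orientation; "contact_force": force on the tool from outside, world axes, zero at the start; "moment": the same for the moment, N m; "grip_width": finger opening in mm.
Only numpy, scipy, OpenCV 4.12 (cv2) and the standard library are available. Lean on these libraries where they do the work, as an engineer would, in place of code of your own. Each camera call takes 0.05 s, during which the arm holds its last target.

## Task

On the polarising light stage, gently push the ring's lever around by its upright pin, with your fingertips and without gripping it, until the pointer at its end points straight at the broad round index stop (not the narrow one). Only then press the button on the small control box fully down and let it come back up. Leave the glass piece on the window and everything else on the bench where it stands.

Things in the scene. Friction and masses are not known exactly. Their poses are not given: they have to be found in the camera images.
- stage: Polarising light stage, fixed to the bench: grey box 250 (x) x 260 (y) x 45 high with a black top, white scale marks and a white round window in the middle. Origin: centre of its underside; the ring turns about the vertical axis through this origin. At yaw 0 its axes are the world's; the lever works on its -x half and its two sides.
- ring (a joint): Angle in rad of the aluminium ring (outer diameter 126, top 56 above the bench) that carries the lever. At 0 the lever points along the stage's -x axis; it grows counter-clockwise seen from above (at +1.57 the lever points along the stage's -y). End stops at -2.0 and +2.0. It stays where it is left; about 2 N at the pin moves it.
- pin_top (a point): Centre of the top of the steel push pin on the lever: upright, 12 diameter, 35 long, 76 from the ring axis, its top 92 above the bench, rising from the lever bar (10 wide, bar top 57 above the bench).
- pointer (a point): Pointed outer end of the lever, 91 from the ring axis, 53.5 above the bench. This frame turns with the lever: its -x axis points outwards along the lever.
- broad_index_top (a point): Centre of the top of the broad index stop: a mushroom-shaped aluminium stop with a round head 26 in diameter, top 57 above the bench, fixed for this run in one of two straight slots along the left and right sides of the stage top, 108 from the stage's middle line. This is the mark to set to.
- narrow_index_top (a point): Centre of the top of the narrow index stop: a plain round aluminium peg 10 in diameter, top 57 above the bench, in the slot on the other side. Not the one to use. The lever does not reach either stop.
- test_piece: Loose glass piece standing on the window (49 above the bench) inside the ring: round, 36 diameter, 26 high, narrower at the top. Origin: centre of its underside.
- control_box: Control box fixed to the bench left or right of the stage: grey, 100 x 80 x 40 high. Origin: centre of its underside. The button sits on its top.
- button_top (a point): Centre of the top face of the round steel push button (28 diameter) standing out of a round black collar (44 diameter, top 52 above the bench) on the control box. Unpressed its top is 62 above the bench; pressed straight down.
- button (a joint): Travel of the button in m: 0 up, 0.006 fully down, about 5 N; it springs back.
- tip_rack: Loose white rack 100 x 80 x 36 high with pieces of blue on top, on the other side of the stage from the control box. Origin: centre of its underside.
- flask_a: Loose stoppered glass flask, 68 diameter, 166 high, beyond the left side. Origin: centre of its underside.
- flask_b: Loose stoppered glass flask, 58 diameter, 141 high, beyond the right side. Origin: centre of its underside.
- jar: Loose amber jar, 48 diameter, 60 high, near left. Origin: centre of its underside.
- dish: Loose shallow glass dish, 80 diameter, 16 high, near right. Origin: centre of its underside.
There are look-alikes about, which are no part of the job. What is shaped like the control_box but red is not meant.

How it is judged (in metres and radians):
On the way, in this order (a step that is already met when the one before it is completed fails the run):
1. the pointer points at the broad index stop and the ring is at rest (y of broad_index_top in the frame of pointer between -0.0055 and 0.0055 m and x of broad_index_top in the frame of pointer below 0 m and velocity of joint ring between -0.1 and 0.1 rad/s), for 0.2 s.
2. the button is pressed down (more than 4 of its 6 mm) (value of joint button above 0.004 m), for 0.05 s.
At the end, for the whole second after the job is handed in: The lever's line passes within 5.5 mm of the centre of the broad index stop (about 3 degrees), the ring is at rest, the button is up again, the glass piece still stands on the window within 15 mm of its start (y of broad_index_top in the frame of pointer between -0.0055 and 0.0055 m and x of broad_index_top in the frame of pointer below 0 m and velocity of joint ring between -0.05 and 0.05 rad/s and value of joint button below 0.002 m and distance of test_piece from where it was at the start of the episode below 0.015 m and angle between test_piece's own z axis and vertical below 0.1 rad); the robot touches nothing.
It fails at once if the button is pressed (more than 3 mm) while the pointer is not at the broad index stop (value of joint button above 0.003 m and not (y of broad_index_top in the frame of pointer between -0.0055 and 0.0055 m and x of broad_index_top in the frame of pointer below 0 m)).
It fails at once if the ring or its lever is gripped or pushed roughly (finger force above 30 N) (contact force between the fingers and ring above 30 N).
It fails at once if the glass piece is lifted, carried or pushed more than 15 mm (distance of test_piece from where it was at the start of the episode above 0.015 m).
It fails at once if a bystander is lifted, tipped over or moved more than 20 mm (distance of any of tip_rack, flask_a, flask_b, jar, dish from where it was at the start of the episode above 0.02 m or angle between any of tip_rack, flask_a, flask_b, jar, dish's own z axis and vertical above 0.4 rad).
It also fails if it takes over 56 s, if anything falls off the work surface, if the arm or the gripper's body presses on something with over 40 N, if the wrist force passes 120 N, or if a joint passes its speed limit or range.

## Working session

There is one attempt and no reset: what is moved stays moved. The work goes in short steps, Python scripts to look and compute and a tool call to move; the robot and the scene stay as the last step left them, time stands still between calls to the robot, and variables do not carry over. Pictures are saved under pics/ and viewed, and the job is handed in when it is done.

Besides the shell and the picture viewer there is one more tool, called after "Request:" by a JSON object that holds its "name" and its "arguments", one argument or row to a line. send_rows: Moves the arm, as the interface text tells. Its arguments: {"type":"object","properties":{"commands":{"type":"array","items":{"type":"array","items":{"type":"array","items":{"type":"number"}}}}},"required":["commands"]}

```bash
ls; mkdir -p pics
python3 - <<'E'
from plant import monitor, optics
import cv2,numpy as np
print(monitor.get_obs())
for n in("side","top"):
    d=optics.capture(n); cv2.imwrite(f"pics/{n}0.png",d["color"]); np.savez(f"pics/{n}0.npz",**{k:d[k] for k in("camera_matrix","camera_from_world")})
    print(d["camera_matrix"],d["camera_from_world"])
E
```

```text
pics
{'time': 0.0, 'joint_positions': array([ 9.94017544e-01,  3.42729249e-01,  1.52500609e+00,  1.07088222e-05,
        1.27540040e+00, -1.46000613e-01]), 'dq': array([-0.00189027, -0.00020013,  0.00109054,  0.00057205, -0.00122805,
       -0.00024655]), 'tau': array([-1.02207236e-03, -4.31235266e+01, -2.44216704e+01,  7.16417818e-02,
        5.61717991e-02, -1.15198509e-04]), 'tool_pos': array([218.98367105, 476.70608575, 226.04539087]), 'tcp_rot': array([ 2.98895598,  1.56925321, -2.1542143 ]), 'contact_force': array([-0.72084573,  0.41754579, -0.51433827]), 'moment': array([-0.02940494, -0.00582556, -0.03053319]), 'grip_width': 91.68191909840765}
[[480.32401337   0.         321.96325312]
 [  0.         480.32401337 229.53900555]
 [  0.           0.           1.        ]] [[ 9.03671326e-01 -4.27999677e-01 -1.39431664e-02 -4.27133145e+02]
 [-3.23172503e-01 -6.60254903e-01 -6.77955011e-01  2.22691954e+02]
 [ 2.80958481e-01  6.17154551e-01 -7.34971150e-01  9.59652965e+02]
 [ 0.00000000e+00  0.00000000e+00  0.00000000e+00  1.00000000e+00]]
[[611.40037263   0.         326.75259714]
 [  0.         611.40037263 240.18884599]
 [  0.           0.           1.        ]] [[-1.84010901e-02 -9.99826475e-01  2.90158939e-03  2.55899452e+01]
 [-9.96001371e-01  1.80767877e-02 -8.74899909e-02  4.78081064e+02]
 [ 8.74223579e-02 -4.49989821e-03 -9.96161173e-01  1.44681174e+03]
 [ 0.00000000e+00  0.00000000e+00  0.00000000e+00  1.00000000e+00]]
```

View pics/side0.png

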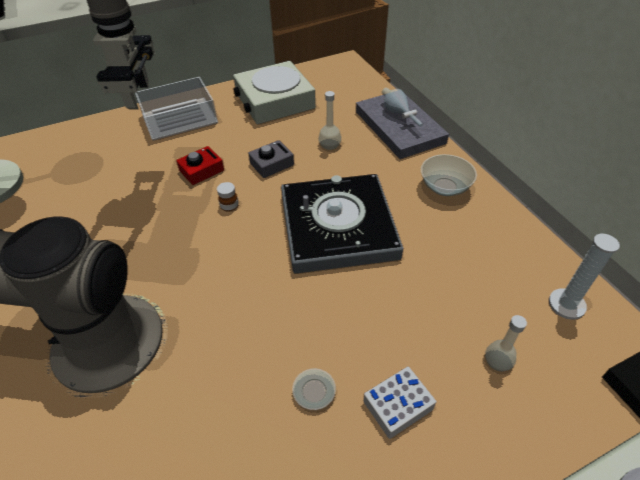

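View pics/top0.png

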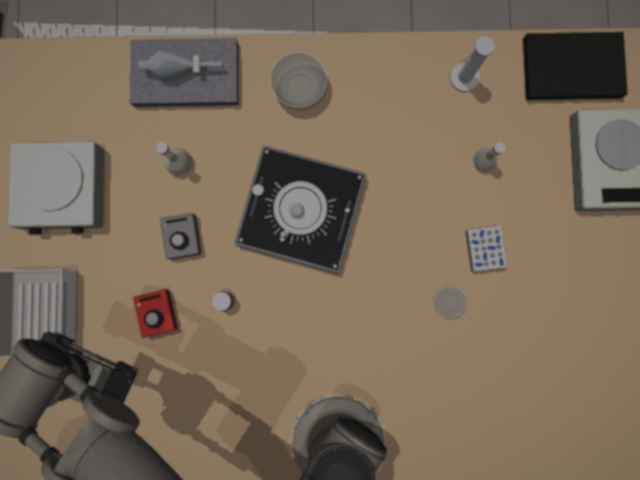

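The side view shows the stage at about (340,222), the grey box at (271,157) and the red box at (200,163). The top view shows the stage at (300,210), what look like the broad stop at (258,190) and the narrow stop at (347,210), the grey box at (180,237) and the red look-alike at (155,313). I'll take closer crops next.

Run:
```python
import cv2,numpy as np
t=cv2.imread("pics/top0.png");s=cv2.imread("pics/side0.png")
a=cv2.resize(t[140:280,225:375],None,fx=5.3,fy=4.2,interpolation=cv2.INTER_CUBIC)
def crop(im,x,y,w,h,f): return cv2.resize(im[y:y+h,x:x+w],None,fx=f,fy=f,interpolation=cv2.INTER_CUBIC)
cv2.imwrite("pics/c1.png",crop(t,230,140,140,140,4.2))
cv2.imwrite("pics/c2.png",crop(s,275,165,130,110,5.4))
cv2.imwrite("pics/c3.png",np.hstack([crop(t,150,205,60,60,6),crop(s,240,130,60,60,6)]))
```

```text
(no output)
```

View pics/c1.png

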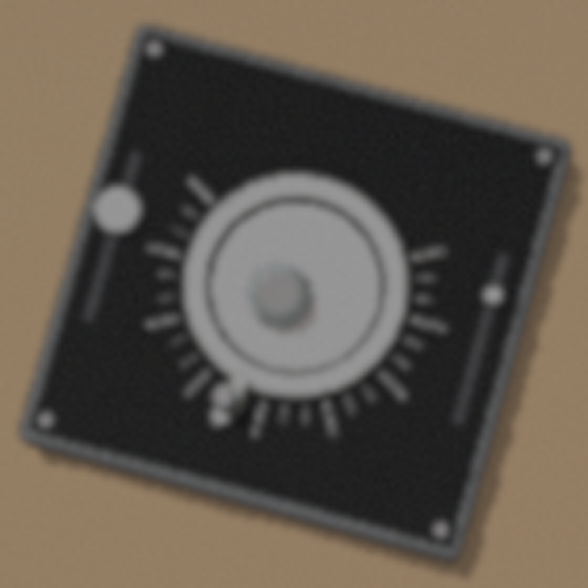

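View pics/c2.png

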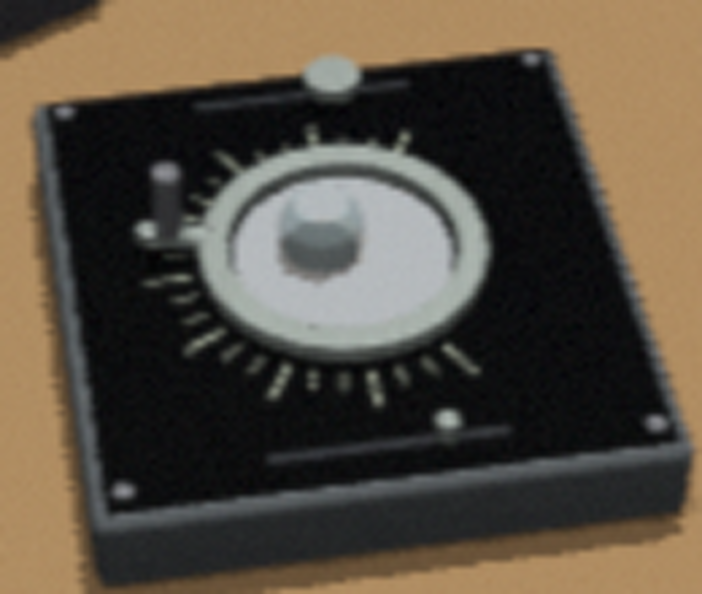

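View pics/c3.png

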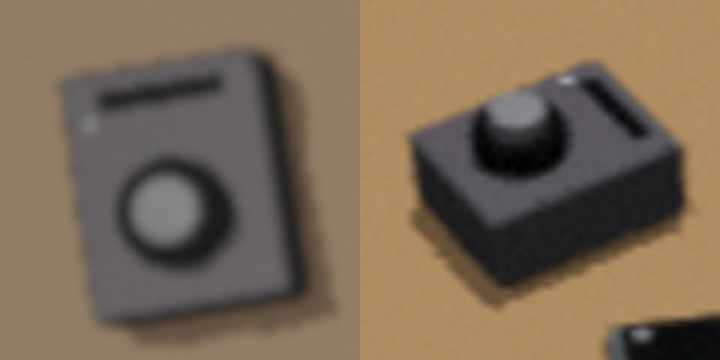

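Crops: the broad head is at crop c1 (117,210), a round head on the left slot. The narrow peg is at (492,294), the lever and pin at (228,395), and the ring at (297,284). The control box is grey with its button at top (177,239) and side (266,148). Next I triangulate all of these.

```bash
cat > h.py <<'E'
import numpy as np,cv2
C={n:np.load(f"pics/{n}0.npz") for n in("side","top")}
P={n:c["camera_matrix"]@c["camera_from_world"][:3] for n,c in C.items()}
def tri(s,t):
    X=cv2.triangulatePoints(P["side"],P["top"],np.array(s,float).reshape(2,1),np.array(t,float).reshape(2,1)).ravel();return X[:3]/X[3]
def atz(n,p,z):
    M=P[n];u,v=p
    A=np.array([M[0,:2]-u*M[2,:2],M[1,:2]-v*M[2,:2]]);b=-np.array([(M[0,2]-u*M[2,2])*z+M[0,3]-u*M[2,3],(M[1,2]-v*M[2,2])*z+M[1,3]-v*M[2,3]])
    return np.linalg.solve(A,b)
def proj(n,X):
    q=P[n]@np.append(X,1);return q[:2]/q[2]
def un(p,x0,y0,f): return((p[0]+.5)/f-.5+x0,(p[1]+.5)/f-.5+y0)
E
python3 - <<'E'
from h import *
np.set_printoptions(precision=1,suppress=True)
S=lambda p:un(p,275,165,5.4); T=lambda p:un(p,230,140,4.2)
for n,s,t,z in[("broad",(332,74),(117,210),57),("narrow",(448,417),(492,294),57),("ring",(344,248),(297.5,284),56),("pin",(165,170),(232,390),92),("pointer",(145,230),(220,415),53.5),
 ("cTL",(65,112),(46,419),45),("cTR",(531,60),(154,48),45),("cBR",(656,423),(543,156),45),("cBL",(123,490),(440,529),45),("pieceTop",(322,195),(284,294),75)]:
    s=S(s);t=T(t);print(n,tri(s,t),"side@z",atz("side",s,z),"top@z",atz("top",t,z))
s=un((158,108),240,130,6);t=un((166,209),150,205,6);print("button",tri(s,t),atz("side",s,62),atz("top",t,62))
for n,p in[("jar",(223,301))]:print(n,atz("top",p,60))
for p in [(164,140),(176,162)]:print("flask",atz("top",p,166 if p[0]<170 else 20))
E
```

```text
broad [597.4 178.1  58.4] side@z [597.5 179.6] top@z [597.9 178.1]
narrow [545.8 -31.1  59.2] side@z [546.  -29.3] top@z [546.6 -31.4]
ring [553.9  77.8  54.6] side@z [552.1  76.8] top@z [554.4  77.5]
pin [489.  112.8  98.8] side@z [488.3 120.3] top@z [491.7 112.6]
pointer [480.1 121.9  58.7] side@z [480.2 127.2] top@z [481.7 121.9]
cTL [481.2 220.1  47.2] side@z [481.2 222.7] top@z [482.  220.3]
cTR [692.  157.7  46.5] side@z [692.  159.4] top@z [692.9 157.6]
cBR [626.  -62.2  47.1] side@z [626.6 -60.6] top@z [626.7 -62.4]
cBL [415.5   0.3  47.8] side@z [415.4   2.7] top@z [416.1   0.1]
pieceTop [544.8  83.9  84.7] side@z [549.3  92.9] top@z [546.2  84.3]
button [482.6 365.3  63.4] [482.7 367.2] [483.  365.5]
jar [338.1 259.8]
flask [692.7 370.2]
flask [675.7 379.3]
```

```bash
cat >> h.py <<'E'
from scipy.spatial.transform import Rotation as Ro
def toolR(o): return Ro.from_euler("xyz",o["tcp_rot"]).as_matrix()
def st(goal=None,lever=None,jaw=None):
    from plant import monitor
    o=monitor.get_obs();R=toolR(o);p=o["tool_pos"]
    ja=np.degrees(np.arctan2(R[1,2],R[0,2]))
    print("t",round(float(o["time"]),2),"tcp",p.round(1),"jawang",round(ja,1),"j6",o["joint_positions"][5].round(2),"F",o["contact_force"].round(1),"w",round(o["grip_width"],1))
    if goal is not None: print("toolshift mm",(R.T@(np.array(goal)-p)).round(1), "turn for jaw", None if jaw is None else round(((-(jaw-ja)+90)%180)-90,1))
    return o,R
E
python3 - <<'E'
from h import *
o,R=st((490,114,200),jaw=60);print(R.round(3))
E
```

```text
t 0.1 tcp [219.  476.7 226.1] jawang 65.3 j6 -0.15 F [ 0.6  0.8 -0. ] w 92.0
toolshift mm [  26.3 -397.7 -216.4] turn for jaw 5.3
[[-0.001 -0.909  0.418]
 [-0.001  0.418  0.909]
 [-1.     0.    -0.001]]
```

Request:
{"name": "send_rows", "arguments": {
  "commands": [
    [[0,-0.033,-0.018,0,0.03],[0,-0.033,-0.018,0,0.03],[0,-0.033,-0.018,0,0.03],[0,-0.033,-0.018,0,0.03],[0,-0.033,-0.018,0,0.03],[0,-0.033,-0.018,0,0.03],[0,-0.033,-0.018,0,0.03],[0,-0.033,-0.018,0,0.03],[0,-0.033,-0.018,0,0.03],[0,-0.033,-0.018,0,0.03]]
  ]
}}

```text
time: 0.93
tool_pos: [447.2, 168.0, 222.2]
tcp_rot: [2.29, 1.564, -2.839]
contact_force: [1.0, 0.2, -0.0]
grip_width: 31.7
```

Run:
```python
from h import *
o,R=st((490,114,130),jaw=60)
```

```text
t 0.93 tcp [447.2 168.  222.2] jawang 66.1 j6 -0.95 F [ 1.   0.2 -0. ] w 31.7
toolshift mm [ 92.  -61.5 -31.6] turn for jaw 6.1
```

Request:
{"name": "send_rows", "arguments": {
  "commands": [
    [[0.018,-0.012,-0.006,2,0.034],[0.018,-0.012,-0.006,2,0.034],[0.018,-0.012,-0.006,2,0.034],[0.018,-0.012,-0.006,2,0.034],[0.018,-0.011,-0.006,0,0.034],[0.01,0,0,0,0.034],[0,0,0,0,0.034]]
  ]
}}

```text
time: 1.52
tool_pos: [490.7, 102.5, 116.9]
tcp_rot: [2.667, 1.565, -2.62]
contact_force: [-0.9, -0.1, 0.6]
grip_width: 33.9
```

```bash
cat >> h.py <<'E'
def crop(im,x,y,w,h,f): return cv2.resize(im[y:y+h,x:x+w],None,fx=f,fy=f,interpolation=cv2.INTER_CUBIC)
E
python3 - <<'E'
from h import *
from plant import optics
o,R=st((489.5,117.5,110),jaw=58)
s=optics.capture("side")["color"];cv2.imwrite("pics/s1.png",crop(s,255,135,140,110,5))
E
```

```text
t 1.52 tcp [490.7 102.5 116.9] jawang 57.1 j6 -0.94 F [-0.9 -0.1  0.6] w 33.9
toolshift mm [ 6.9  9.1 11.9] turn for jaw -0.9
```

View pics/s1.png

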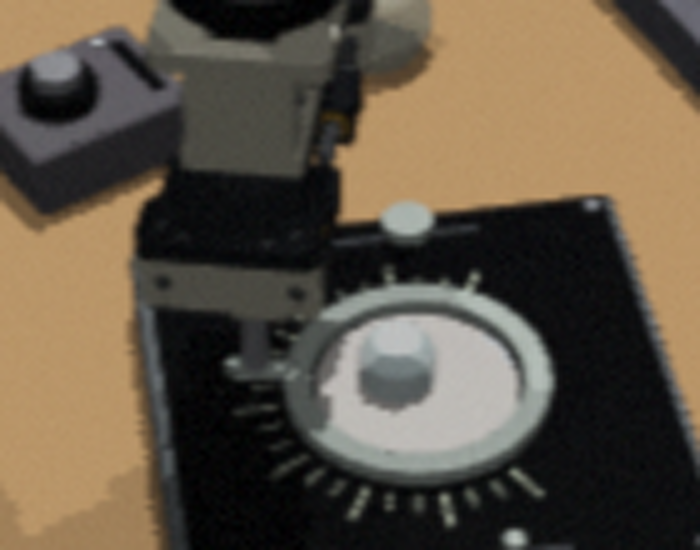

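```bash
python3 - <<'E'
from h import *
np.set_printoptions(precision=0,suppress=True)
for X in[(490.7,102.5,116.9),(490.7,102.5,136),(490.7,102.5,183),(489.5,117.5,92),(489.5,117.5,57)]:
    q=proj("side",np.array(X));print(X,(q-[255,135])*5)
    q=proj("top",np.array(X));print(q)
E
python3 - <<'E'
import sys;sys.path.insert(0,'.')
from h import *
from plant import optics
s=optics.capture("top")["color"];cv2.imwrite("pics/t1.png",crop(s,200,140,160,140,4.2))
E
```

```text
(490.7, 102.5, 116.9) [270. 288.]
[289. 232.]
(490.7, 102.5, 136) [268. 256.]
[288. 231.]
(490.7, 102.5, 183) [264. 174.]
[287. 229.]
(489.5, 117.5, 92) [256. 308.]
[283. 233.]
(489.5, 117.5, 57) [258. 363.]
[284. 235.]
```

View pics/t1.png

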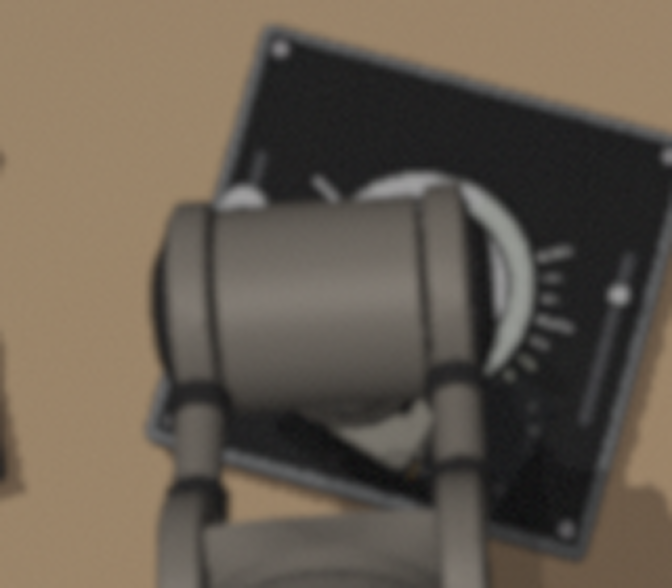

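Request:
{"name": "send_rows", "arguments": {
  "commands": [
    [[0,0.007,0.011,-0.5,0.034],[0,0.001,0.001,-0.5,0.034],[0,0.0,0.0,0,0.034]]
  ]
}}

```text
time: 1.87
tool_pos: [492.2, 118.6, 121.2]
tcp_rot: [-2.255, 1.568, -1.238]
contact_force: [-1.0, -0.0, -0.4]
grip_width: 34.0
```

Run:
```python
from h import *
o,R=st((489.5,117.5,72),jaw=58)
```

```text
t 1.87 tcp [492.2 118.6 121.2] jawang 58.3 j6 -0.93 F [-1.  -0.  -0.4] w 34.0
toolshift mm [49.2  1.9 -2.3] turn for jaw 0.3
```

Request:
{"name": "send_rows", "arguments": {
  "commands": [
    [[0.01,0.002,-0.002,0,0.034],[0.008,0,0,0,0.034],[0.008,0,0,0,0.034],[0.006,0,0,0,0.034],[0,0,0,0,0.034]]
  ]
}}

```text
time: 2.28
tool_pos: [491.2, 118.3, 90.7]
tcp_rot: [-1.339, 1.563, -0.32]
contact_force: [-0.3, 0.3, -0.5]
grip_width: 33.9
```

Run:
```python
from h import *
o,R=st((489.5,117.5,72),jaw=58)
```

```text
t 2.28 tcp [491.2 118.3  90.7] jawang 58.4 j6 -0.93 F [-0.3  0.3 -0.5] w 33.9
toolshift mm [18.7  1.2 -1.6] turn for jaw 0.4
```

Request:
{"name": "send_rows", "arguments": {
  "commands": [
    [[0.007,0.001,-0.001,0,0.034],[0.007,0,0,0,0.034],[0.006,0,0,0,0.034],[0.003,0,0,0,0.034],[0,0,0,0,0.034]]
  ]
}}

```text
time: 2.7
tool_pos: [490.0, 117.6, 65.1]
tcp_rot: [-1.369, 1.563, -0.35]
contact_force: [-1.4, -0.1, 0.2]
grip_width: 33.9
```

Run:
```python
from h import *
from plant import optics
o,R=st((489.5,117.5,70),jaw=58)
s=optics.capture("side")["color"];cv2.imwrite("pics/s2.png",crop(s,255,135,140,110,5))
```

```text
t 2.7 tcp [490.  117.6  65.1] jawang 58.4 j6 -0.93 F [-1.4 -0.1  0.2] w 33.9
toolshift mm [-4.9  0.4 -0.4] turn for jaw 0.4
```

View pics/s2.png

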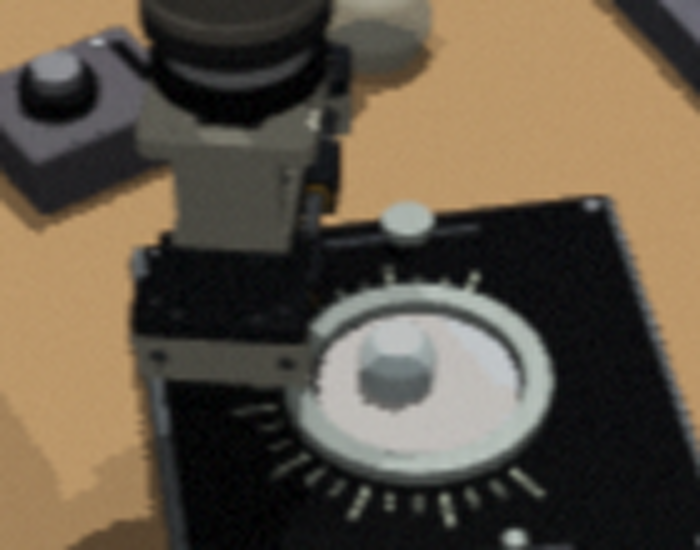

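Request:
{"name": "send_rows", "arguments": {
  "commands": [
    [[-0.004,0,0,0,0.024],[0,0,0,0,0.024],[0,0,0.002,1.5,0.024],[0,0,0.003,2,0.024],[0,0,0.003,2,0.024],[0,0,0.004,3,0.024],[0,0,0.004,3,0.024],[0,0,0.004,3,0.024]]
  ]
}}

```text
time: 3.42
tool_pos: [502.2, 132.7, 71.8]
tcp_rot: [-1.281, 1.562, -0.525]
contact_force: [-1.3, -1.8, -1.7]
grip_width: 23.8
```

```bash
cat >> h.py <<'E'
CEN=np.array([554,78.3])
def arc(tgt=None,z=69):
    o,R=st();d=o["tool_pos"][:2]-CEN;ang=np.degrees(np.arctan2(d[1],d[0]));ja=np.degrees(np.arctan2(R[1,2],R[0,2]))
    print("r",round(np.hypot(*d),1),"ang",round(ang,1),"jaw should be",round(ang-90,1),"is",round(ja,1),"z",o["tool_pos"][2].round(1))
    t=np.radians((tgt if tgt else ang-30)); g=np.append(CEN+76*np.array([np.cos(t),np.sin(t)]),z)
    print("shift to tgt",(R.T@(g-o["tool_pos"])).round(1))
E
python3 -c "
from h import *
arc()"
```

```text
t 3.42 tcp [502.2 132.7  71.8] jawang 43.4 j6 -0.64 F [-1.3 -1.8 -1.7] w 23.8
r 75.1 ang 133.6 jaw should be 43.6 is 43.4 z 71.8
shift to tgt [ 3.  -9.1 38. ]
```

Request:
{"name": "send_rows", "arguments": {
  "commands": [
    [[0.001,0,0.005,4,0.024],[0.001,0,0.005,4,0.024],[0,0,0.005,4,0.024],[0,0,0.005,4,0.024],[0,0,0.005,4,0.024],[0,0,0.005,4,0.024],[0,0,0.005,4,0.024],[0,0,0.005,4,0.024]]
  ]
}}

```text
time: 4.08
tool_pos: [534.4, 151.0, 71.4]
tcp_rot: [-1.663, 1.563, -1.492]
contact_force: [-1.0, -0.8, -1.8]
grip_width: 24.0
```

```bash
python3 -c "
from h import *
arc()"
```

```text
t 4.08 tcp [534.4 151.   71.4] jawang 9.8 j6 -0.02 F [-1.  -0.8 -1.8] w 24.0
r 75.3 ang 105.1 jaw should be 15.1 is 9.8 z 71.4
shift to tgt [ 2.4 -6.  38.7]
```

Request:
{"name": "send_rows", "arguments": {
  "commands": [
    [[0.001,0.001,0.0055,3,0.024],[0.001,0,0.0055,3,0.024],[0,0,0.0055,3,0.024],[0,0,0.0055,3,0.024],[0,0,0.0055,3.5,0.024],[0,0,0.0055,3.5,0.024],[0,0,0.005,4,0.024],[0,0,0.004,4,0.024],[0,0,0.002,2,0.024],[0,0,0,0,0.024]]
  ]
}}

```text
time: 4.92
tool_pos: [574.6, 151.3, 70.2]
tcp_rot: [-2.107, 1.557, -2.47]
contact_force: [0.2, -0.1, -0.2]
grip_width: 24.1
```

```bash
python3 -c "
from h import *
arc(62)
from plant import optics
s=optics.capture('side')['color'];cv2.imwrite('pics/s3.png',crop(s,255,135,140,110,5))
t=optics.capture('top')['color'];cv2.imwrite('pics/t3.png',crop(t,200,140,160,140,4.2))
"
```

```text
t 4.92 tcp [574.6 151.3  70.2] jawang -20.8 j6 0.5 F [ 0.2 -0.1 -0.2] w 24.1
r 75.8 ang 74.3 jaw should be -15.7 is -20.8 z 70.2
shift to tgt [ 1.1 -0.1 16.2]
```

View pics/s3.png

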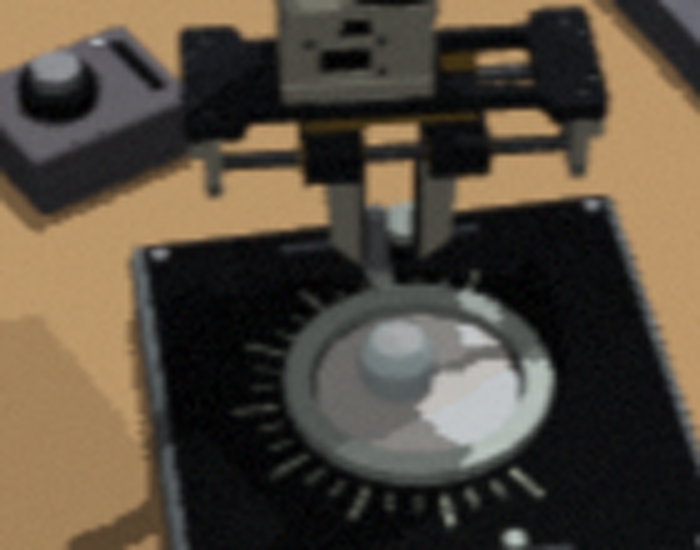

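View pics/t3.png

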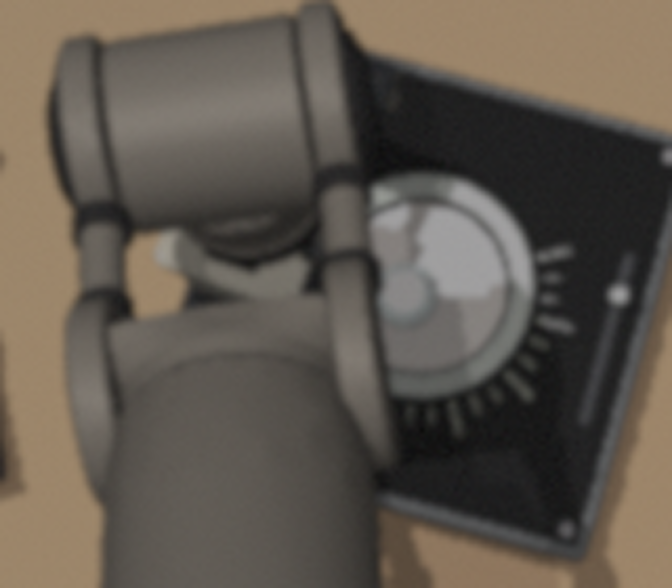

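The side view shows the pin at crop (376,212), standing between the fingers against the left one, ungripped. The broad stop's head is behind it at (400,222). I move on a bit more.

Request:
{"name": "send_rows", "arguments": {
  "commands": [
    [[0,0,0.004,2,0.024],[0,0,0.004,2,0.024],[0,0,0.004,2,0.024],[0,0,0.002,0,0.024],[0,0,0,0,0.024]]
  ]
}}

```text
time: 5.43
tool_pos: [585.7, 147.6, 70.8]
tcp_rot: [-2.197, 1.556, -2.659]
contact_force: [-0.2, 0.5, 0.3]
grip_width: 23.7
```

```bash
python3 -c "
from h import *
arc(62)
from plant import optics
s=optics.capture('side')['color'];cv2.imwrite('pics/s4.png',crop(s,295,145,80,80,7))
"
```

```text
t 5.43 tcp [585.7 147.6  70.8] jawang -26.4 j6 0.59 F [-0.2  0.5  0.3] w 23.7
r 76.2 ang 65.4 jaw should be -24.6 is -26.4 z 70.8
shift to tgt [ 1.7 -0.1  4.5]
```

View pics/s4.png

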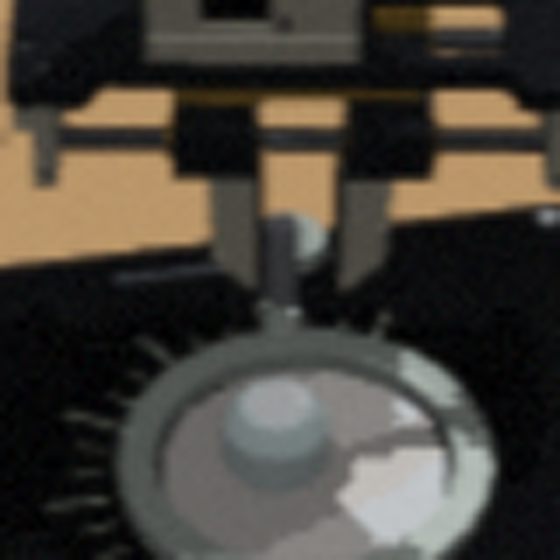

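Request:
{"name": "send_rows", "arguments": {
  "commands": [
    [[0,0,0.003,1,0.024],[0,0,0.0015,0,0.024],[0,0,0,0,0.024]]
  ]
}}

```text
time: 5.73
tool_pos: [589.4, 145.9, 71.0]
tcp_rot: [-2.211, 1.556, -2.689]
contact_force: [-0.3, 0.5, -1.2]
grip_width: 24.1
```

```bash
python3 -c "
from h import *
arc(62)
"
```

```text
t 5.73 tcp [589.4 145.9  71. ] jawang -27.4 j6 0.6 F [-0.3  0.5 -1.2] w 24.1
r 76.4 ang 62.4 jaw should be -27.6 is -27.4 z 71.0
shift to tgt [ 2.  -0.3  0.5]
```

Next I centre around the pin, rise, and move the arm back clear of the cameras (toward −x, +y at height) to measure.

Request:
{"name": "send_rows", "arguments": {
  "commands": [
    [[0,0,-0.005,0,0.03],[0,0,-0.001,0,0.036],[0,0,0,0,0.036],[-0.015,0,0,0,0.036],[-0.02,0,0,0,0.036],[-0.03,0,0,0,0.036],[-0.03,0,0,0,0.036],[-0.03,0,0,0,0.036]]
  ]
}}

```text
time: 6.4
tool_pos: [581.4, 148.3, 193.1]
tcp_rot: [-2.301, 1.542, -2.777]
contact_force: [0.1, 0.7, -0.0]
grip_width: 36.0
```

```bash
python3 -c "
from h import *
st((483,365.5,180),jaw=-10)
from plant import optics
s=optics.capture('side')['color'];cv2.imwrite('pics/s5.png',crop(s,275,165,130,110,5.4))
"
```

```text
t 6.4 tcp [581.4 148.3 193.1] jawang -27.3 j6 0.6 F [ 0.1  0.7 -0. ] w 36.0
toolshift mm [  13.5  148.2 -186.7] turn for jaw -17.3
```

View pics/s5.png

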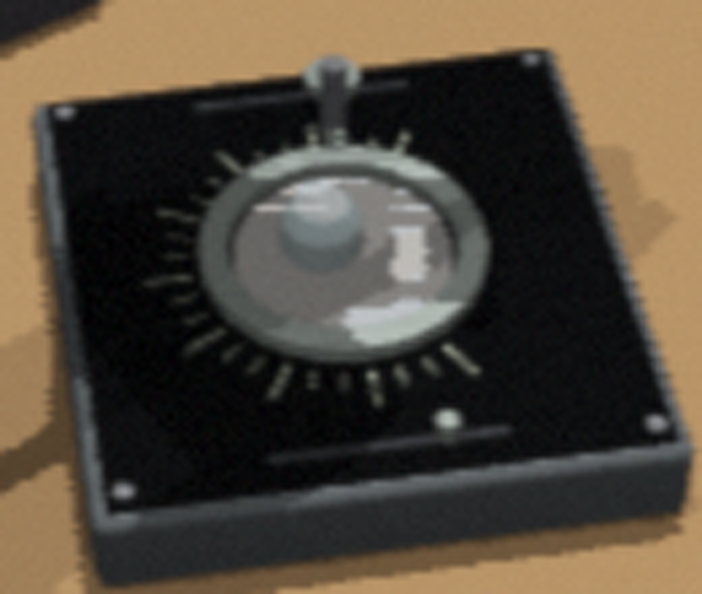

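Request:
{"name": "send_rows", "arguments": {
  "commands": [
    [[0,0.021,-0.026,0,0],[0,0.021,-0.026,0,0],[0,0.021,-0.026,0,0],[0,0.021,-0.026,0,0],[0,0.021,-0.026,0,0],[0,0.021,-0.026,0,0],[0,0.018,-0.022,0,0],[0,0.002,-0.006,0,0],[0,0,0,0,0]]
  ]
}}

```text
time: 7.2
tool_pos: [488.3, 370.3, 205.1]
tcp_rot: [-0.805, 1.564, -1.285]
contact_force: [0.5, -0.5, 0.1]
grip_width: 0.7
```

```bash
python3 -c "
from h import *
st((483,365.5,100))
from plant import optics
s=optics.capture('side')['color'];cv2.imwrite('pics/s6.png',crop(s,275,165,130,110,5.4))
t=optics.capture('top')['color'];cv2.imwrite('pics/t6.png',crop(t,230,140,140,140,4.2));cv2.imwrite('pics/t6f.png',t)
"
```

```text
t 7.2 tcp [488.3 370.3 205.1] jawang -27.5 j6 1.01 F [ 0.5 -0.5  0.1] w 0.7
toolshift mm [105.1  -6.2  -3. ] turn for jaw None
```

View pics/t6.png

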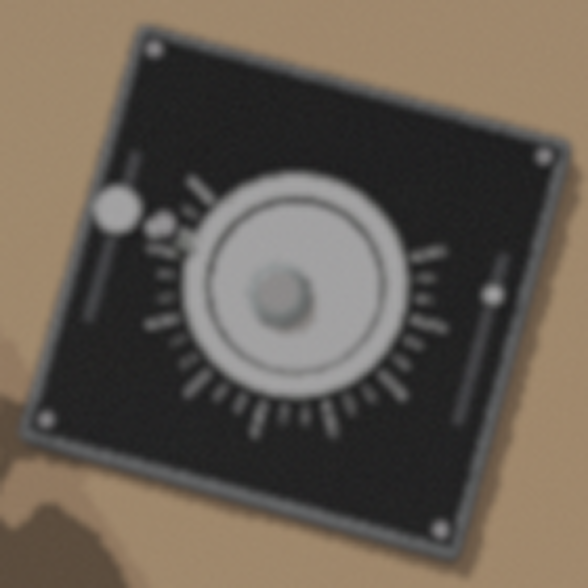

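View pics/s6.png

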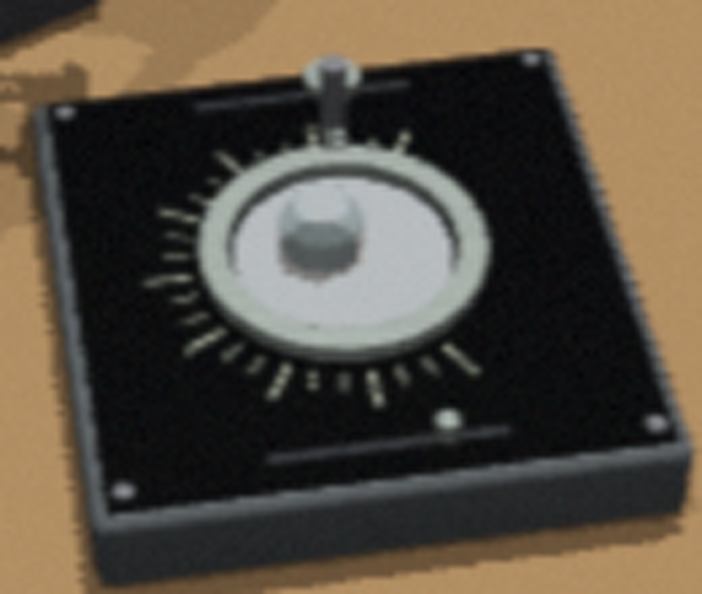

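```bash
cat > ov.py <<'E'
import sys
from h import *
def overlay(img,n,x0,y0,w,h,f,cen,ang,fn,flip=None):
    c=crop(img,x0,y0,w,h,f)
    out=[c]
    for a in ang:
        d=c.copy();u=np.array([np.cos(np.radians(a)),np.sin(np.radians(a))]);v=np.array([-u[1],u[0]])
        q=lambda X,z:tuple(((proj(n,np.append(X,z))-[x0,y0]+.5)*f-.5).astype(int))
        def circ(ctr,r,z,col):
            pts=[q(ctr+r*np.array([np.cos(t),np.sin(t)]),z) for t in np.linspace(0,6.28,40)];cv2.polylines(d,[np.array(pts)],True,col,1)
        circ(cen+76*u,6,92,(0,0,255));circ(cen+76*u,6,57,(0,128,255))
        cv2.polylines(d,[np.array([q(cen+63*u+5*v,57),q(cen+83*u+5*v,57),q(cen+91*u,55),q(cen+83*u-5*v,57),q(cen+63*u-5*v,57)])],False,(0,255,0),1)
        circ(cen,63,56,(255,255,0))
        cv2.putText(d,str(a),(5,20),0,.6,(0,255,255),1);out.append(d)
    cv2.imwrite(fn,np.vstack([np.hstack(out[:2]),np.hstack(out[2:4])]))
E
python3 - <<'E'
from ov import *
from plant import optics
t=optics.capture("top")["color"];s=optics.capture("side")["color"]
overlay(t,"top",250,175,40,40,7,np.array([554.2,77.8]),[63,66.5,70],"pics/ot.png")
overlay(s,"side",310,168,46,46,6,np.array([553.0,79.0]),[63,66.5,70],"pics/os.png")
E
```

```text
(no output)
```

View pics/ot.png

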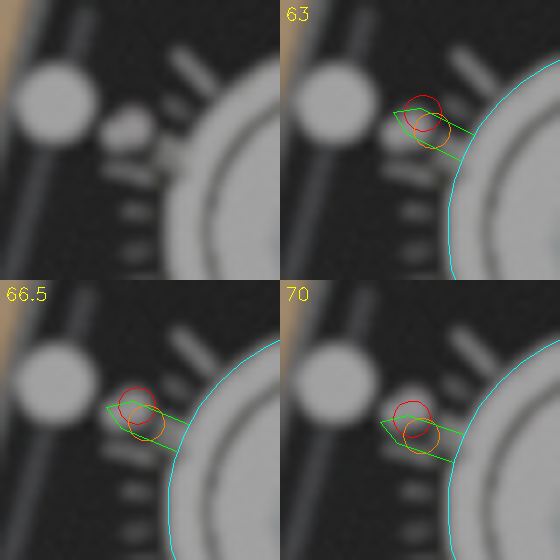

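View pics/os.png

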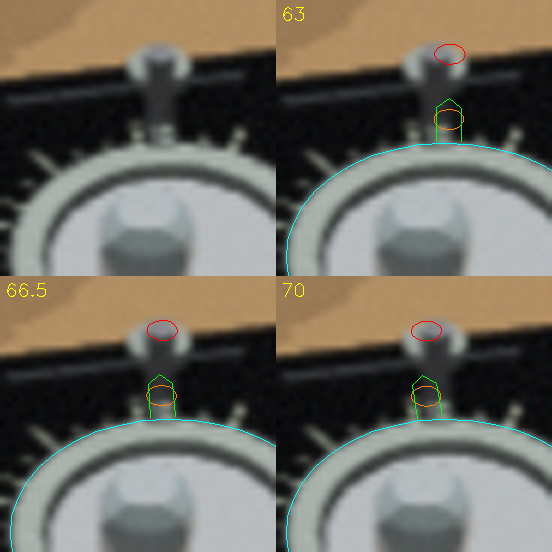

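Measured against the overlays, the lever is at about 66.5–67.5° and the stop direction is 66.5°. The pin top matches to about 0.3 mm tangentially in the top view. The visible tip blob, partly hidden by the pin, reads about 1.2° short, which is still well inside the 3° tolerance. Next is the button at (483,365.5,62).

Request:
{"name": "send_rows", "arguments": {
  "commands": [
    [[0.025,-0.005,-0.003,0,0],[0.025,-0.001,0,0,0],[0.025,0,0,0,0],[0.02,0,0,0,0],[0.01,0,0,0,0],[0.002,0,0,0,0],[0,0,0,0,0]]
  ]
}}

```text
time: 7.98
tool_pos: [492.9, 354.4, 97.0]
tcp_rot: [-0.031, 1.56, -0.529]
contact_force: [0.0, 0.5, 0.9]
grip_width: 0.4
```

```bash
python3 -c "
from h import *
st((483,365.5,66))
from plant import optics
s=optics.capture('side')['color'];cv2.imwrite('pics/s7.png',crop(s,220,90,110,110,5))
"
```

```text
t 7.98 tcp [492.9 354.4  97. ] jawang -28.5 j6 1.0 F [0.  0.5 0.9] w 0.4
toolshift mm [ 30.9   5.  -14.4] turn for jaw None
```

View pics/s7.png

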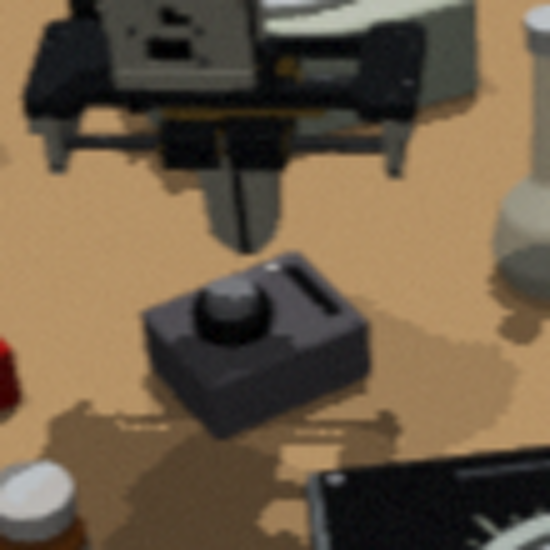

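The shut fingertips are at crop (247,250), above and slightly right of the button at (237,292). I correct the lateral offset and then go down.

Request:
{"name": "send_rows", "arguments": {
  "commands": [
    [[0,0.005,-0.012,0,0],[0,0.001,-0.002,0,0],[0,0,0,0,0]]
  ]
}}

```text
time: 8.28
tool_pos: [485.0, 368.0, 100.7]
tcp_rot: [0.361, 1.556, -0.139]
contact_force: [-0.4, 0.3, 0.7]
grip_width: 0.8
```

```bash
python3 -c "
from h import *
st((483,365.5,66))
"
```

```text
t 8.28 tcp [485.  368.  100.7] jawang -28.6 j6 1.03 F [-0.4  0.3  0.7] w 0.8
toolshift mm [34.7 -3.3 -1. ] turn for jaw None
```

Request:
{"name": "send_rows", "arguments": {
  "commands": [
    [[0.01,0,0,0,0],[0.01,0,0,0,0],[0.006,0,0,0,0],[0.004,-0.001,0,0,0],[0,0,0,0,0]]
  ]
}}

```text
time: 8.7
tool_pos: [484.9, 368.6, 69.4]
tcp_rot: [0.483, 1.553, -0.014]
contact_force: [-0.8, 0.5, -0.1]
grip_width: 0.1
```

```bash
python3 -c "
from h import *
st((483,365.5,56))
"
```

```text
t 8.7 tcp [484.9 368.6  69.4] jawang -28.5 j6 1.03 F [-0.8  0.5 -0.1] w 0.1
toolshift mm [13.4 -3.8 -0.4] turn for jaw None
```

Request:
{"name": "send_rows", "arguments": {
  "commands": [
    [[0.002,-0.003,0,0,0],[0.003,0,0,0,0],[0.003,0,0,0,0],[0.003,0,0,0,0]]
  ]
}}

```text
time: 9.03
tool_pos: [483.7, 365.6, 57.7]
tcp_rot: [0.503, 1.553, 0.006]
contact_force: [-2.1, 0.1, 4.6]
grip_width: 0.5
```

```bash
python3 -c "
from h import *
st((483,365.5,56))
"
```

```text
t 9.03 tcp [483.7 365.6  57.7] jawang -28.5 j6 1.03 F [-2.1  0.1  4.6] w 0.5
toolshift mm [ 1.7 -0.5 -0.6] turn for jaw None
```

Request:
{"name": "send_rows", "arguments": {
  "commands": [
    [[0.002,0,0,0,0],[0.002,0,0,0,0],[0.002,0,0,0,0]]
  ]
}}

```text
time: 9.28
tool_pos: [483.8, 365.7, 56.0]
tcp_rot: [0.534, 1.552, 0.036]
contact_force: [-6.8, -3.6, 17.8]
grip_width: 0.5
```

```bash
python3 -c "
from h import *
st((483,365.5,56))
"
```

```text
t 9.28 tcp [483.8 365.7  56. ] jawang -28.5 j6 1.03 F [-6.8 -3.6 17.8] w 0.5
toolshift mm [ 0.  -0.6 -0.6] turn for jaw None
```

The button is at its end stop: z is 56.0 and the force rose to 18 N, above the 5 N spring. I raise the tool.

Request:
{"name": "send_rows", "arguments": {
  "commands": [
    [[-0.004,0,0,0,0],[-0.008,0,0,0,0],[-0.02,0,0,0,0],[-0.03,0,0,0,0],[-0.03,0,0,0,0],[-0.03,0,0,0,0],[0,0,0,0,0],[0,0,0,0,0],[0,0,0,0,0]]
  ]
}}

```text
time: 10.03
tool_pos: [482.0, 365.3, 185.3]
tcp_rot: [0.538, 1.55, 0.04]
contact_force: [1.1, 0.1, -0.1]
grip_width: 0.4
```

Run:
```python
from ov import *
from plant import optics
st()
t=optics.capture("top")["color"];s=optics.capture("side")["color"]
overlay(t,"top",250,175,40,40,7,np.array([554.2,77.8]),[66.5,66.5,66.5],"pics/ot2.png")
cv2.imwrite("pics/s8.png",s)
```

```text
t 10.03 tcp [482.  365.3 185.3] jawang -28.5 j6 1.03 F [ 1.1  0.1 -0.1] w 0.4
```

View pics/ot2.png

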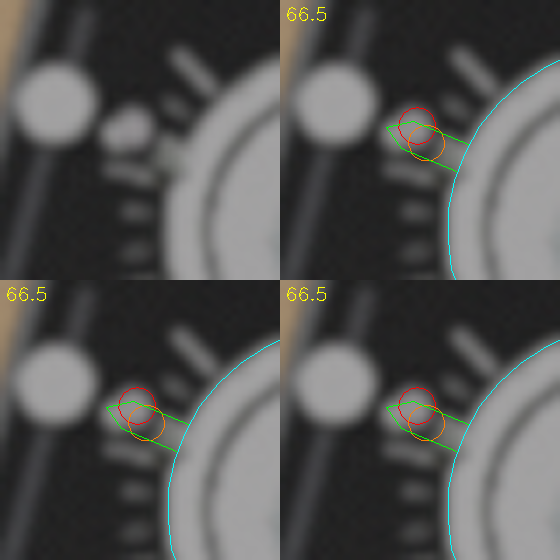

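View pics/s8.png

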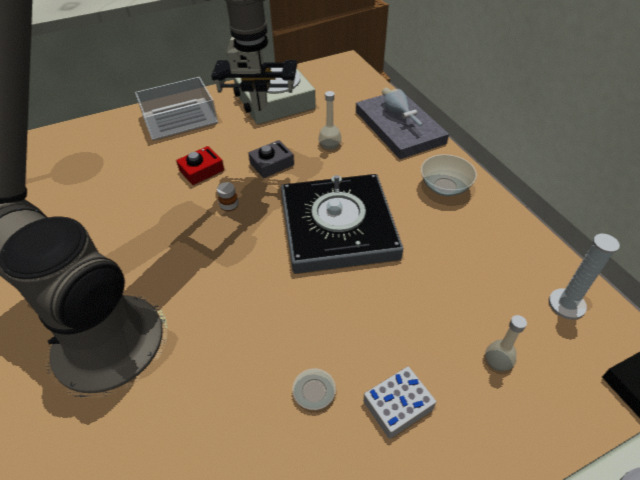

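The lever is unchanged and in line with the broad stop. The tool is clear of everything, the button is up at (266,150), and all bystanders and the glass piece are in place. I hand in.

```bash
python3 -c "
from plant import close_job
print(close_job())"
```

```text
the job is handed in; nothing more can be done
None
```

I turned the lever to the broad index stop, pressed the control box button fully down, let it come back up, and handed the job in after about 10 s. `close_job()` gives no verdict, so these are my own checks.

- **Lever:** I pushed it about 82° clockwise by its pin with one fingertip; the fingers were held 24 mm apart around the pin and never gripped it. Force readings taken between moves stayed at about 3 N or less.
- **Pointing:** The direction to the broad stop measured 66.5°. Pin and lever overlays in the top and side views put the lever within about 0.5° of it. The pointer tip, partly hidden by the pin, read about 1.2° (2.3 mm) short. That disagrees slightly, but it is inside the 5.5 mm allowed. The picture after the press showed the lever unmoved.
- **Button:** I pressed until the tool stood at z = 56.0 mm with the force up at 18 N, which is the end stop. In the last picture the button looks up again.
- **Rest of the bench:** In the last picture the glass piece, flasks, jar, dish and rack all appear where they started. The tool hung free at z = 185 mm, touching nothing.

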